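Open the lift-and-slide hatch of a dry bath and park it

ROBOT

A 7-joint arm with a two-finger parallel gripper is mounted at the origin on the work surface. World frame = base frame: x ahead of the robot, y to its left, z up, the work surface at z = 0. Lengths are in mm, angles in rad, forces in N, time in s.
With the tool pointing down it reaches from about 425 to 1025 mm from the base axis. Payload 9.4 kg.
Tool frame: the origin (TCP) lies at the very end of the fingers, on their centre line; the grasp point (between the pads) lies 19 mm behind it (env.grip_point_offset is the distance from the TCP to the grasp point, in mm); z points along the fingers, y is the line along which they close (so a half turn about z gives the same grasp; the last joint's range is limited). The gripper opens to 85 mm and grips with 20 to 120 N. Pads are 22 mm wide; open, the fingers measure 114 mm over their backs; the gripper's body (76 mm by 85 mm) begins 54 mm behind the grasp point. The pads swing forward as they close: fully open they stand 13 mm farther back than shut.
Start: joints at [1.244, 0.599, -0.003, 1.599, 0.002, 0.943, -0.08], TCP at [179.218, -702.499, 231.275] pointing down, gripper open.
Joint ranges: [-2.57, 2.57], [-0.35, 1.97], [-1.29, 1.29], [0.11, 2.56], [-1.05, 4.19], [0.11, 1.86], [-2.63, 2.63]. Speed limits (rad/s): [2.22, 2.22, 3.01, 3.01, 3.14, 3.14, 3.14].

INTERFACE

Orientations are given as a unit quaternion [x, y, z, w].
In Python, from cell import env, capture, get_calibration, order gives the robot as it stands. Calls block until the motion is done:
- env.movep(position, orientation): joint-space move of the TCP to a pose.
- env.movel(position, attitude=None, max_speed=150, contact_N=None): straight line of the TCP; attitude=None keeps the orientation; max_speed is the mean speed in mm/s. With contact_N (N) it stops when the force on the tool has changed by that much, and returns True; else False.
- env.movej(angles): joint-space move.
- env.let_go() and env.close(newtons=None): open the fingers fully, or close them until they stop; newtons is the grip in N (None keeps the last).
- env.dwell(seconds).
- env.inverse_kinematics(position, orientation): joint angles nearest the present ones, or None.
- capture(name): name is "scene" or "top" or "wrist"; returns (picture, depth): 480x640x3 uint8, red, green, blue; 480x640 float32, mm along the optical axis (not along the pixel's ray), 0 where there is no reading.
- get_calibration(name): a dict with "fx", "fy", "cx", "cy" (pixels), "view" (4x4, takes a point from world to camera coordinates). Camera axes: x right, y down, z forward; pixel columns grow to the right and rows downward; lengths in mm; the calibration is good to about 2 mm. A picture is of the moment at which its call begins: read the wrist's pose just before it. get_calibration takes no time and is no camera call; for the wrist camera it gives the pose at the moment of the call.
A pose or a line that the arm cannot do raises env.PlanningError and nothing moves.
- order.hand_in(): hands the job in; it is judged then, once.
Readings, each from a call of its own:
- env.current_time_s(): time.
- env.current_joints(): joint angles.
- env.current_joint_vel(): joint speeds.
- env.current_joint_efforts(): joint torques, N m.
- env.current_ee_pos(): TCP position.
- env.current_tcp_rot(): TCP orientation.
- env.current_wrist_force(): force on the tool from outside, world axes, zero at the start.
- env.current_moment(): the same for the moment, N m.
- env.current_finger_gap(): opening from 0.0 (shut) to 1.0 (fully open).
- env.current_gripper_force(): force on a finger pad.
Only numpy, scipy, OpenCV 4.12 (cv2) and the standard library are available. Lean on these libraries where they do the work, as an engineer would, in place of code of your own. Each camera call takes 0.05 s, during which the arm holds its last target. There are 200 camera calls.

TASK

Open the dry bath so that its sample vials can be reached: lift the aluminium hatch straight up out of its seat by the black handle (only about a centimetre, the lips of the channels keep it captive), slide it along the channels until you feel the end stop of the blue parking tray, then lower it flat into the tray and let go. Work gently - do not ram the end stop or the lips and do not let the hatch fall - and leave the things standing around undisturbed.

Things in the scene. Friction and masses are not known exactly. Their poses are not given: they have to be found in the camera images.
- bath: White dry-bath housing fixed to the bench, 60 mm high to its deck, from -100 to +140 mm in x and -160 to +200 mm in y. Origin on the bench, on the channels' centre line; y runs along the channels towards the parking end, x across them, z up. Two channels along y: inner walls at x = +-60 mm, lips reaching in to x = +-52 mm and lying 82 to 88 mm above the bench. All rigid.
- seat (a point): Centre of the hatch's seat over the sample well, at deck level (60 mm), at y = -75 mm of the bath; axes as the bath's. The seat is a recess 8 mm deep and 112 mm long in y, closed towards the parking end by a sill (+56 to +66 mm in y from here, top 68 mm above the bench) and at the other end by a wall of the same height.
- bay (a point): Middle of the parking bay, on the deck (60 mm), at y = +100 mm of the bath. Here lies the blue tray: near rib 8 mm high, pocket 112 mm long in y, end stop 21 mm high. It is clamped (holds 90 N) at a different place each time, not given by this point: when the hatch meets the end stop its centre lies between 31 mm short of and 29 mm past this point in y. There it has 4 mm of play in the pocket.
- handle (a point): Centre of the black bar handle on the hatch, the point to grasp; axes as the hatch's. The bar is 70 mm long in x (across the channels), 14 mm wide in y, 14 mm high, on two posts at x = +-30 mm, with 20 mm free under it. 95 mm above the bench when the hatch is seated or parked. Lifting by more than 8 mm clears sill and rib; the lips stop it at 14 mm.
- hatch: Loose aluminium hatch plate 116 (x) x 108 (y) x 8 mm, 0.3 to 0.55 kg, the bar handle's centre 35 mm above this origin, which is the centre of the underside. Its x edges lie under the channels' lips by 6 mm, with 2 mm of play sideways, so it cannot be taken out; y along the channels, z up.
- jar: Small amber jar standing on the housing's rear top, a bystander to leave alone; origin at its underside
- vial: Small amber vial standing on the housing's rear top, a bystander to leave alone; origin at its underside
- reagent1: Amber reagent bottle, a bystander to leave alone; origin at its underside
- reagent2: Second amber reagent bottle, a bystander to leave alone; origin at its underside
- beaker: Glass beaker, a bystander to leave alone; origin at its underside
- spatula: Lab spatula lying on the bench, a bystander to leave alone; origin at its underside
- dish: White dish, a bystander to leave alone; origin at its underside
Not all that is in view belongs to the job. There is more than one size of the hatch; the one meant has the size given above.

How it is judged (in metres and radians):
On the way, in this order (a step that is already met when the one before it is completed fails the run):
1. the hatch is lifted clear of its seat, still over the well (z of handle in the frame of bath above 0.1032 m and y of handle in the frame of bath below -0.06 m), for 0.1 s.
2. the hatch has been slid along the channels and is over the tray, still raised (z of handle in the frame of bath above 0.101 m and y of handle in the frame of bath above 0.06 m), for 0.1 s.
At the end, for the whole second after the job is handed in: The hatch lies flat (within 0.03 rad) and at rest in the parking tray, its underside within 2.5 mm of the deck level, at least 135 mm along the channels from the well, and released (y of handle in the frame of bath above 0.06 m and z of handle in the frame of bath between 0.092 and 0.0975 m and angle between handle's own z axis and vertical below 0.03 rad and linear speed of hatch below 0.01 m/s); the robot touches nothing.
It fails at once if the hatch is rammed against or dropped on the bath: contact force above 40 N (contact force between hatch and bath above 40 N).
It fails at once if a thing standing around is disturbed (moved more than 20 mm) (distance of any of jar, vial, reagent1, reagent2, beaker, spatula, dish from where it was at the start of the episode above 0.02 m).
It also fails if it takes over 40 s, if anything falls off the work surface, if the arm or the gripper's body presses on something with over 40 N, if the wrist force passes 120 N, or if a joint passes its speed limit or range.

## Working session

There is one attempt and no reset: what is moved stays moved. The work goes in short steps, each a Python script; the robot and the scene stay as the last script left them, time stands still between calls to the robot, and variables do not carry over. Pictures are saved under pics/ and viewed, at most 10 in all, crops included, and the job is handed in when it is done.

```bash
mkdir -p pics; python3 - <<'E'
from cell import env,capture,get_calibration
import cv2,numpy as np
for n in("scene","top"):
    p,d=capture(n); cv2.imwrite(f"pics/{n}.png",p[:,:,::-1]); np.savez(f"{n}.npz",p=p,d=d,**{k:v for k,v in get_calibration(n).items()})
    print(n,get_calibration(n))
print(env.current_ee_pos(),env.current_tcp_rot(),env.current_time_s())
E
```

```text
scene {'fx': 517.6344813007503, 'fy': 517.6344813007503, 'cx': 322.2094547746903, 'cy': 238.88384437918901, 'view': array([[-6.50793758e-01,  7.59254470e-01, -3.65565644e-04,
         3.04937405e+02],
       [ 6.40247954e-01,  5.48528587e-01, -5.37772207e-01,
        -2.94351482e+02],
       [-4.08105429e-01, -3.50212848e-01, -8.43090102e-01,
         1.37941901e+03],
       [ 0.00000000e+00,  0.00000000e+00,  0.00000000e+00,
         1.00000000e+00]])}
top {'fx': 602.2386131826077, 'fy': 602.2386131826077, 'cx': 319.21790973255, 'cy': 228.92417432115903, 'view': array([[ 1.23366237e-02, -9.99921723e-01,  2.08722971e-03,
        -3.53417410e+00],
       [-9.94084721e-01, -1.24898115e-02, -1.07886848e-01,
         5.14820507e+02],
       [ 1.07904472e-01, -7.43923707e-04, -9.94160989e-01,
         1.35378851e+03],
       [ 0.00000000e+00,  0.00000000e+00,  0.00000000e+00,
         1.00000000e+00]])}
[ 179.09588236 -702.10663399  230.5159492 ] [ 9.92208667e-01  1.24585271e-01 -1.36936678e-04 -6.72602162e-04] 0.1
```

View pics/scene.png

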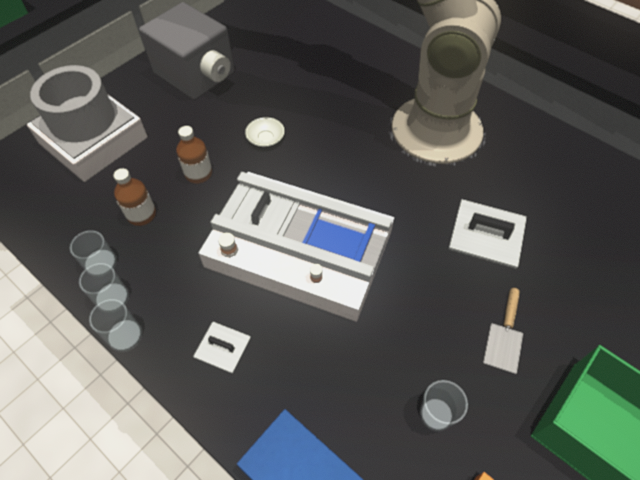

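View pics/top.png

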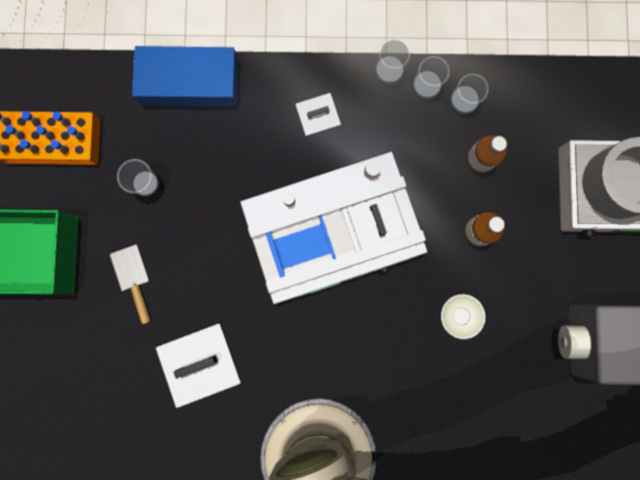

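Candidates in the top picture: the hatch in the channels with its bar at (378,220), a larger loose plate at (197,366), and a smaller loose plate at (318,113). I choose the one captive in the channels and will measure it and check it in a crop.

```bash
cat > h.py <<'E'
import numpy as np,cv2
def cloud(d,c):
    v,u=np.mgrid[:480,:640]; P=np.stack([(u-c['cx'])/c['fx']*d,(v-c['cy'])/c['fy']*d,d,np.ones_like(d)],-1)
    return (P@np.linalg.inv(c['view']).T)[...,:3]
E
python3 - <<'E'
import numpy as np,cv2
from h import *
for n,sl in(("top",(slice(140,310),slice(230,440))),("scene",(slice(160,330),slice(190,400)))):
    c=np.load(n+".npz"); W=cloud(c['d'],c)[sl]; p=c['p'][sl].astype(int)
    z=W[...,2]
    print(n,"zhist",np.histogram(z,bins=[-10,10,50,56,60,64,68,72,76,80,84,88,92,96,100,104,108,130])[0])
    dark=(p.max(-1)<75)&(z>85)&(z<115); h=W[dark]; print("handle n",len(h),np.median(h,0))
    r=cv2.minAreaRect(h[:,:2].astype(np.float32)); print("bar rect",r)
    m=(z>50)&(z<130); r=cv2.minAreaRect(W[m][:,:2].astype(np.float32)); print("housing",r)
    blue=(p[...,2]>p[...,0]+70)&(z>45); b=W[blue]
    print("tray",cv2.minAreaRect(b[:,:2].astype(np.float32)),np.percentile(b[:,2],[5,50,95]))
c=np.load("top.npz");cv2.imwrite("pics/crop.png",cv2.resize(c['p'][140:310,230:440,::-1],None,fx=3.5,fy=3.5,interpolation=cv2.INTER_CUBIC))
E
```

```text
top zhist [18226   134   680  3960  4494  2009  1398   327   137   395  1526  1510
   270   101   213   147    34]
handle n 51 [ 517.15192928 -126.70643873  100.61324703]
bar rect ((528.1428833007812, -124.5848159790039), (64.05494689941406, 10.001443862915039), 19.366323471069336)
housing ((517.2376708984375, -29.27557373046875), (245.38919067382812, 360.70172119140625), 19.07136344909668)
tray ((442.47393798828125, 34.38367462158203), (164.9859619140625, 132.6754150390625), 19.237258911132812) [56.58959769 61.75124443 81.82416785]
scene zhist [17775  1694   319  3415  4429  1477  1496   290   309   439  1635  1676
    90   120   230   155     7]
handle n 114 [ 530.00058669 -120.60405107  100.41479157]
bar rect ((531.9403686523438, -121.04507446289062), (67.33674621582031, 12.29007339477539), 18.222660064697266)
housing ((539.397705078125, -90.04620361328125), (245.94354248046875, 495.0339660644531), 19.39298439025879)
tray ((700.7496948242188, 182.38729858398438), (663.4140625, 144.48728942871094), 30.50845718383789) [57.97365447 61.45862484 81.79908393]
```

View pics/crop.png

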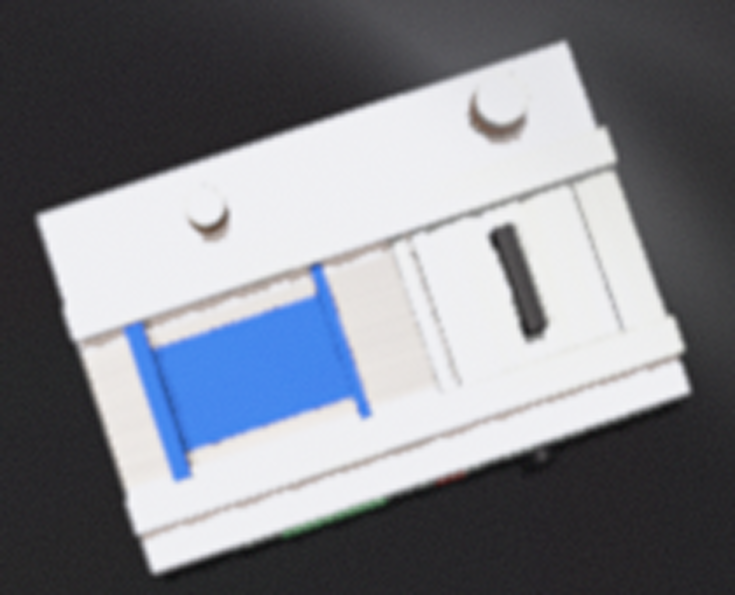

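The crop shows the bar at crop pixel (520,283) on the plate under the lips, between the end wall and the sill. The tray's rib is near (340,340) and its end stop near (160,400). The bar and housing measurements agree (predicted handle 529,-125), so I move above it and look with the wrist camera.

```bash
cat >> h.py <<'E'
from scipy.spatial.transform import Rotation as Ro
def quat(th):
    return (Ro.from_euler('z',th)*Ro.from_euler('x',np.pi)).as_quat()
E
python3 - <<'E'
from cell import env,capture,get_calibration
from h import *
th=np.radians(19.2)
c=np.load("top.npz"); W=cloud(c['d'],c); z=W[...,2]; p=c['p'].astype(int)
R=np.array([[np.cos(th),np.sin(th)],[-np.sin(th),np.cos(th)]]); O=np.array([504.9,-54.7])
B=(W[...,:2]-O)@R.T
blue=(p[...,2]>p[...,0]+70)&(abs(B[...,0])<50)&(abs(B[...,1]-100)<110)
print("stop y",np.percentile(B[blue&(z>78)][:,1],[1,10,50,90,99]),"blue y",np.percentile(B[blue][:,1],[1,99]))
m=(z>100)&(B[...,0]>60)&(B[...,0]<145)&(abs(B[...,1]-20)<180); print("jar/vial x",np.percentile(B[m][:,0],[1,50,99]),"zmax",z[m].max())
m=(W[...,0]>400)&(W[...,0]<700)&(W[...,1]<-250)&(W[...,1]>-480);print("bottle zmax",np.percentile(z[m],99.9))
e=env.current_ee_pos(); env.movel([e[0],e[1],320],max_speed=200)
env.movep([529.5,-124,270],quat(th)); env.dwell(.2)
C=get_calibration("wrist"); p,d=capture("wrist"); np.savez("w.npz",p=p,d=d,**C); cv2.imwrite("pics/w.png",p[:,:,::-1])
W=cloud(d,C); z=W[...,2]; B=(W[...,:2]-O)@R.T
print(env.current_ee_pos(),env.current_time_s(),env.current_joints())
m=(p.max(-1)<75)&(z>97)&(z<108)&(abs(B[...,0])<45)&(abs(B[...,1]+75)<30); h=W[m]
print(len(h),np.median(h,0),cv2.minAreaRect(h[:,:2].astype(np.float32)))
E
```

```text
stop y [157.09509616 158.16955917 163.1390551  168.10325309 169.0269001 ] blue y [ 39.42509151 168.73355277]
jar/vial x [ 95.6690444  109.91151971 127.29667186] zmax 112.43567235369869
bottle zmax 154.80166724076764
[ 529.46445257 -124.43014446  269.98537166] 3.35 [ 0.32868374  0.34896743 -0.26920026  1.95971519  0.12159806  0.84822766
 -1.2420801 ]
1143 [ 532.23714237 -124.53066336  101.48117043] ((531.678466796875, -124.73855590820312), (69.42160034179688, 12.647327423095703), 19.469364166259766)
```

View pics/w.png

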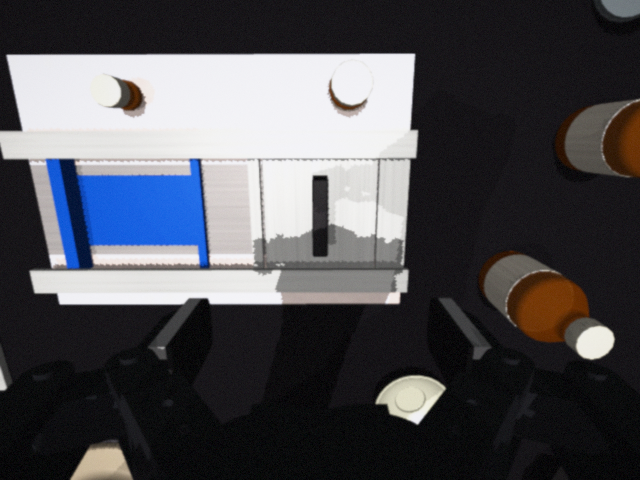

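The wrist view shows the bar at (320,215), square to the image, and the measured bar is 69x13 mm with its top at 101.5 mm, as specified. The tray stop's near face is at y≈157, so contact should come with the hatch centre at about 103 mm. Next I fit the channel direction from the lips, then grasp.

```bash
python3 - <<'E'
from cell import env
from h import *
c=np.load("w.npz"); W=cloud(c['d'],c); z=W[...,2]; th=np.radians(19.2)
R=np.array([[np.cos(th),np.sin(th)],[-np.sin(th),np.cos(th)]]); O=np.array([504.9,-54.7]); B=(W[...,:2]-O)@R.T
angs=[]
for s in(1,-1):
    m=(abs(z-88)<3)&(s*B[...,0]>40)&(s*B[...,0]<85)&(abs(B[...,1]-20)<190); r=cv2.minAreaRect(W[m][:,:2].astype(np.float32)); print("lip",m.sum(),r)
    b=B[m]; e=[]
    for y in range(-140,180,10):
        k=b[(abs(b[:,1]-y)<5)]
        if len(k)>20: e.append((y,np.percentile(s*k[:,0],3)*s))
    e=np.array(e); f=np.polyfit(e[:,0],e[:,1],1); f=np.polyfit(*e[abs(np.polyval(f,e[:,0])-e[:,1])<2].T,1); print("inner edge x at 0",f[1],"angle",19.2-np.degrees(np.arctan(f[0])),len(e))
th=np.radians(19.3); q=quat(th)
env.movel([531.5,-124.7,130],q,max_speed=120)
print(env.movel([531.5,-124.7,78],max_speed=50,contact_N=8), env.current_ee_pos(), env.current_wrist_force())
env.close(60); env.dwell(.2)
print(env.current_finger_gap(),env.current_gripper_force(),env.current_ee_pos(),env.current_wrist_force(),env.current_time_s())
E
```

```text
lip 11370 ((559.21142578125, -12.857406616210938), (22.877805709838867, 360.6452331542969), 19.31769561767578)
inner edge x at 0 54.144470010798386 angle 19.24945205342628 32
lip 8718 ((439.49365234375, -54.67417907714844), (24.183889389038086, 361.30230712890625), 19.224523544311523)
inner edge x at 0 -50.44041393167992 angle 19.266217846271644 32
False [ 531.67170139 -124.73757203   78.26004922] [-0.41672434  0.07672949 -0.31425251]
0.15319977041861613 59.284071922302246 [ 531.55765474 -124.65361256   78.20943144] [-0.88013029  0.2330071   5.73495492] 6.7167
```

Gripped: the gap is 13 mm, and the channel direction is 19.26°. Now I lift 10.5 mm.

```bash
python3 - <<'E'
from cell import env
from h import *
e=env.current_ee_pos()
for dz in (4,8,10.8):
    k=env.movel([e[0],e[1],e[2]+dz],max_speed=20,contact_N=15); env.dwell(.15)
    print(dz,k,env.current_ee_pos(),env.current_wrist_force().round(2) if hasattr(env.current_wrist_force(),'round') else env.current_wrist_force(),env.current_moment(),env.current_finger_gap(),env.current_time_s())
E
```

```text
4 False [ 531.44139614 -124.65325961   82.04093229] [ 0.25  0.16 -3.89] [ 0.02692565 -0.00178941  0.0287848 ] 0.15329073781745803 7.225
8 False [ 531.55082836 -124.64588267   86.21286902] [ 0.15  0.13 -3.96] [ 0.00573378 -0.01659467  0.01614504] 0.1527559537584284 7.725
10.8 False [ 531.53769254 -124.64642309   88.99085791] [-0.88 -0.46 -4.76] [ 0.01720079 -0.04355382 -0.03530209] 0.1553843923622243 8.1667
```

The hatch hangs free, with about 4.5 N of weight. Now I slide it in stages, slowly near the expected stop.

```bash
python3 - <<'E'
from cell import env
from h import *
a=np.radians(19.26); by=np.array([-np.sin(a),np.cos(a),0]); bx=np.array([np.cos(a),np.sin(a),0])
p0=np.array([531.54,-124.65,env.current_ee_pos()[2]]); p0[2]=89
for t,v in((40,50),(80,60),(120,60),(155,50),(168,25),(192,15)):
    k=env.movel(list(p0+t*by),max_speed=v,contact_N=(6 if t>160 else 12)); f=np.array(env.current_wrist_force()); d=np.array(env.current_ee_pos())-p0
    print(t,k,"along %.1f side %.2f z %.2f"%(d@by,d@bx,d[2]),"F along %.1f side %.1f z %.1f"%(f@by,f@bx,f[2]),env.current_finger_gap(),env.current_time_s())
    if k: break
E
```

```text
40 False along 39.7 side 0.05 z 0.01 F along 0.2 side -0.3 z -4.1 0.15013949193987366 9.1167
80 False along 79.8 side 0.10 z 0.04 F along 0.4 side -0.6 z -4.5 0.14832382563419455 9.9333
120 False along 119.8 side 0.10 z 0.03 F along -0.5 side -0.6 z -3.9 0.1506271496363187 10.75
155 False along 154.8 side 0.07 z 0.05 F along -0.0 side -0.5 z -4.0 0.1502149042352921 11.6
168 False along 168.0 side 0.05 z 0.03 F along 0.2 side 0.9 z -4.2 0.15148041280775762 12.2667
192 True along 179.7 side -0.27 z -0.19 F along -2.4 side 0.2 z -3.1 0.14893820433284038 13.1667
```

End stop felt at 179.7 mm of travel, against about 178 mm expected. I back off 1.8 mm to the middle of the play and lower.

```bash
python3 - <<'E'
from cell import env
from h import *
a=np.radians(19.26); by=np.array([-np.sin(a),np.cos(a),0])
p0=np.array([531.54,-124.65,89.]); p=p0+177.8*by
env.movel(list(p),max_speed=10); env.dwell(.2)
for z,v in((84,20),(80,12),(77,6)):
    k=env.movel([p[0],p[1],z],max_speed=v,contact_N=4); env.dwell(.1)
    print(z,k,env.current_ee_pos(),env.current_wrist_force(),env.current_moment(),env.current_time_s())
    if k:break
E
```

```text
84 False [472.91858428  43.21416113  83.96619302] [ 0.20202549 -0.12668169 -4.34279037] [-0.02977999 -0.06162491 -0.00723503] 14.225
80 False [472.91391664  43.20905857  80.00335082] [ 0.47294261  0.3491304  -4.00945197] [ 0.00652688 -0.05770888  0.00943113] 14.8083
77 True [472.93936509  43.1826055   78.18718837] [-0.17311573  0.74252992  5.51226211] [ 0.0064317  -0.02878101  0.01147586] 15.2917
```

The hatch sits at TCP z 78.19, the height at which it was seated before, so it is flat in the pocket. I release, back off upward and check.

```bash
python3 - <<'E'
from cell import env,capture,get_calibration
from h import *
e=env.current_ee_pos()
env.let_go(); env.dwell(.3); print(env.current_finger_gap(),env.current_wrist_force())
print(env.movel([e[0],e[1],150],max_speed=60,contact_N=10)); env.movel([e[0],e[1],270],max_speed=120); env.dwell(.3)
C=get_calibration("wrist"); p,d=capture("wrist"); cv2.imwrite("pics/w2.png",p[:,:,::-1]); W=cloud(d,C); z=W[...,2]
D=np.linalg.norm(W[...,:2]-np.array(e)[:2],axis=-1)
h=W[(p.max(-1)<75)&(z>90)&(z<120)&(D<45)]; print(len(h),np.median(h,0),cv2.minAreaRect(h[:,:2].astype(np.float32)))
m=(abs(z-68)<9)&(D<48)&(p.min(-1)>80); A=np.c_[W[m][:,:2]-np.array(e)[:2],np.ones(m.sum())]; print("plate tilt,z",np.linalg.lstsq(A,z[m],rcond=None)[0],m.sum(),env.current_time_s())
E
```

```text
1.0013471387350557 [ 0.23825694  0.10110943 -0.60531135]
False
1165 [473.74960752  43.04388409 101.45098307] ((473.4109191894531, 42.686424255371094), (69.21560668945312, 13.461132049560547), 19.0003662109375)
plate tilt,z [-2.17653185e-04 -1.12948943e-03  6.75867703e+01] 6356 19.15
```

View pics/w2.png

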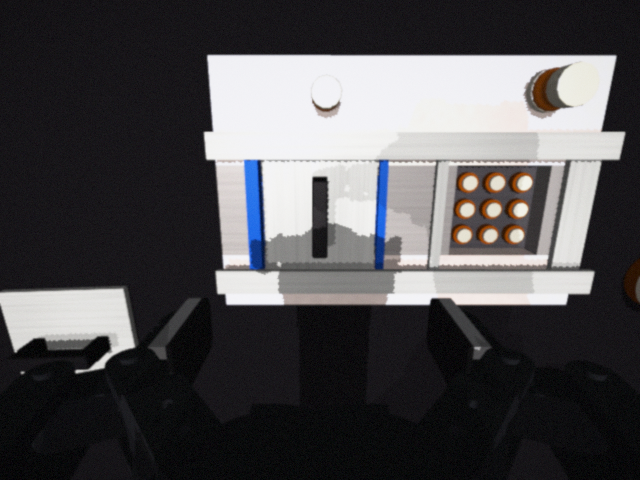

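The hatch lies flat between the blue rib (382,215) and the end stop (254,215): its bar top is at 101.5 mm as before, and its tilt is about 0.001 rad. The vials are exposed near (490,210), and the jar and vial still stand.

```bash
python3 -c "
from cell import order
print(order.hand_in())"
```

```text
the job is handed in; nothing more can be done
None
```

The hatch is parked flat in the blue tray and released, the sample vials are exposed, and the job was handed in at about 19 s of the 40 s limit; the hand-in returned no verdict.

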